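Line up the reagent bottles by height on the degasser tray

TASK

Stand the four amber bottles on the four rubber pads of the tray, one in the middle of each pad, in order of height: the tallest on the pad at the degasser's end, then ever shorter, the shortest at the far end. Keep the bottles upright, set each one down rather than dropping it, and let go of them all.

Things in the scene. Friction and masses are not known exactly. Their poses are not given: they have to be found in the camera images.
- bottle_a_center (a point): centre (on the axis, half-way up, 29 mm above its foot) of the shortest of four loose, upright, round amber-glass screw-cap bottles with blue caps: 58 mm tall overall, 52 mm in diameter, straight wall from the foot up to 32 mm, then a sloping shoulder and a 28 mm wide cap that takes the top 18 mm; z is up along its axis. About 130 g.
- bottle_b_center (a point): centre (on the axis, half-way up, 36.5 mm above its foot) of the second shortest of four loose, upright, round amber-glass screw-cap bottles with blue caps: 73 mm tall overall, 42 mm in diameter, straight wall from the foot up to 47 mm, then a sloping shoulder and a 28 mm wide cap that takes the top 18 mm; z is up along its axis. About 120 g.
- bottle_c_center (a point): centre (on the axis, half-way up, 44 mm above its foot) of the second tallest of four loose, upright, round amber-glass screw-cap bottles with blue caps: 88 mm tall overall, 56 mm in diameter, straight wall from the foot up to 62 mm, then a sloping shoulder and a 28 mm wide cap that takes the top 18 mm; z is up along its axis. About 230 g. Gripping it above half-way on the straight wall leaves more room over the cap.
- bottle_d_center (a point): centre (on the axis, half-way up, 51.5 mm above its foot) of the tallest of four loose, upright, round amber-glass screw-cap bottles with blue caps: 103 mm tall overall, 46 mm in diameter, straight wall from the foot up to 77 mm, then a sloping shoulder and a 28 mm wide cap that takes the top 18 mm; z is up along its axis. About 190 g. Gripping it above half-way on the straight wall leaves more room over the cap.
- pad_1: one of four fixed round black rubber pads in a straight row along a shallow aluminium tray, the left end (+y end) of the row: 68 mm in diameter, 3 mm thick, neighbouring centres 85 mm apart. Origin at the centre of its underside, 4 mm above the bench (its top face is 7 mm above the bench); its y axis runs along the row towards the left end, z up. The tray (110 x 360 mm) has a rim 10 mm high.
- pad_2: one of four fixed round black rubber pads in a straight row along a shallow aluminium tray, second from the left (+y) end: 68 mm in diameter, 3 mm thick, neighbouring centres 85 mm apart. Origin at the centre of its underside, 4 mm above the bench (its top face is 7 mm above the bench); its y axis runs along the row towards the left end, z up. The tray (110 x 360 mm) has a rim 10 mm high.
- pad_3: one of four fixed round black rubber pads in a straight row along a shallow aluminium tray, third from the left (+y) end: 68 mm in diameter, 3 mm thick, neighbouring centres 85 mm apart. Origin at the centre of its underside, 4 mm above the bench (its top face is 7 mm above the bench); its y axis runs along the row towards the left end, z up. The tray (110 x 360 mm) has a rim 10 mm high.
- pad_4: one of four fixed round black rubber pads in a straight row along a shallow aluminium tray, the right end (-y end) of the row: 68 mm in diameter, 3 mm thick, neighbouring centres 85 mm apart. Origin at the centre of its underside, 4 mm above the bench (its top face is 7 mm above the bench); its y axis runs along the row towards the left end, z up. The tray (110 x 360 mm) has a rim 10 mm high.
- degasser: the degasser: fixed grey metal box, 200 mm deep (x), 90 mm wide (y), 120 mm high, black front with two rows of steel ports and slots in its top; origin at the centre of its underside, z up. It stands beyond one end of the tray, left (+y) or right (-y).
Mind the look-alikes: they are no part of the job. What is shaped like the part that bears bottle_b_center but green is not meant. What is shaped like the part that bears bottle_a_center but green is not meant.

How it is judged:
By the outcome, as a careful person would: the job done as asked, in the order asked, and still so for the second after the job is handed in, with the robot touching nothing.
It also fails if it takes over 115 s, if anything falls off the work surface, if the arm or the gripper's body presses on something with over 40 N, if the wrist force passes 120 N, or if a joint passes its speed limit or range.

ROBOT

A 6-joint arm with a two-finger parallel gripper is mounted at the origin on the work surface. World frame = base frame: x ahead of the robot, y to its left, z up, the work surface at z = 0. Lengths are in m, angles in rad, forces in N, time in s.
With the tool pointing down it reaches from about 0.375 to 0.9 m from the base axis. Payload 3.1 kg.
Tool frame: the origin (TCP) lies on the centre line of the jaws, within the pads' length; the fingertips stand robot.finger_overhang ahead of it and the grasp point (between the pads) lies 2 mm behind it (robot.finger_overhang is the distance from the TCP to the fingertips, in m); z points along the fingers, y is the direction in which the jaws open and shut (so a half turn about z gives the same grasp; the last joint's range is limited). The gripper opens to 87 mm and grips with 3 to 60 N. Pads are 19 mm wide; open, the fingers measure 117 mm over their backs; the gripper's body (75 mm by 190 mm) begins 51 mm behind the grasp point.
Start: joints at [-1.433, 0.527, 1.433, -0, 1.181, -0.178], TCP at [0.195, -0.594, 0.24] pointing down, gripper open.
Joint ranges: [-3.08, 3.08], [-0.75, 2.2], [0.22, 2.44], [-1.43, 4.57], [0, 2.65], [-2.85, 2.85]. Speed limits (rad/s): [2.79, 2.79, 3.14, 3.14, 3.14, 3.14].

INTERFACE

Orientations are given as a unit quaternion [x, y, z, w].
In Python, from rig import robot gives the robot as it stands. The module is installed in compiled form; this text tells all that it offers.
- The arm moves only by the tool step_arm, never from a script. Its arguments are lists of equal length, an entry for each row: "slide": the shift along the tool's x, y, z in mm, a list of three; "twist": the turn about the tool's z in degrees. A call has 1 to 20 rows; each row shifts and turns the commanded pose from where the row before left it, along the tool's axes as they then stand; what a row does not reach is not made up. A row lasts 1/12 s, in which the tool goes at most 41.7 mm and 7.16 degrees, less where a joint would pass 70% of its speed; a pose out of reach is approached as far as the arm can. A call is refused whole if a number of a shift passes 41.7 or a number of a turn 7.16, either way. A call with a gripper value outside its range is refused whole. "jaw" is the finger opening in mm, from 0 to 87, set as the call begins (left out, the last holds). The fingers move at their own pace and stop on an object; "force" is the grip in N (left out, the last holds). Time passes only in rows, so rows that do not move let the fingers close. It gives the time, the measured TCP pose, the force and the opening at its end, in the units of the state.
- robot.get_obs(): the state, without advancing time (a new reading comes with each control period).
- robot.camera(name): name is "side" or "top" or "wrist"; returns a dict with "color" (400x640x3 uint8, blue, green, red), "depth" (400x640 float32, m along the optical axis (not along the pixel's ray), 0 where there is no reading), "camera_matrix" (3x3 intrinsics, pixels), "k1" (the pictures are not rectified: a ray, as slopes to the right and down, at radius r is drawn at 1 + k1 r^2 times it, then the intrinsics apply), "origin" and "orientation" of the camera in the world. Camera axes: x right, y down, z forward; pixel columns grow to the right and rows downward; lengths in m; the calibration is good to about 2 mm. A picture is of the moment at which its call begins.
- robot.hand_in(): hands the job in, once; it reports no verdict.
The state is a dict: "time": time; "q": joint angles; "joint_velocities": joint speeds; "joint_torque": joint torques, N m; "position": TCP position; "tool_rot": TCP orientation; "ft_force": force on the tool from outside, world axes, zero at the start; "moment": the same for the moment, N m; "grip_width": finger opening in m.
Only numpy, scipy, OpenCV 4.12 (cv2) and the standard library are available. Lean on these libraries where they do the work, as an engineer would, in place of code of your own. Each camera call takes 0.05 s, during which the arm holds its last target.

## Working session

There is one attempt and no reset: what is moved stays moved. The work goes in short steps, Python scripts to look and compute and a tool call to move; the robot and the scene stay as the last step left them, time stands still between calls to the robot, and variables do not carry over. Pictures are saved under pics/ and viewed, and the job is handed in when it is done.

Besides the shell and the picture viewer there is one more tool, called after ">>>" as name([rows], argument=value, ...), one row to a line, values as JSON. step_arm: Moves the arm, as the interface text tells. Its arguments: {"type":"object","properties":{"slide":{"type":"array","items":{"type":"array","items":{"type":"number"}}},"twist":{"type":"array","items":{"type":"number"}},"jaw":{"type":"number"},"force":{"type":"number"}},"required":["slide","twist"]}

```bash
mkdir -p pics; cat > h.py <<'E'
import numpy as np,cv2
from scipy.spatial.transform import Rotation as R
from rig import robot
def ray(c,u,v):
    K=c["camera_matrix"];x=(u-K[0][2])/K[0][0];y=(v-K[1][2])/K[1][1]
    k=c["k1"];a,b=x,y
    for _ in range(20):
        r=a*a+b*b;a,b=x/(1+k*r),y/(1+k*r)
    return np.array([a,b,1.0])
def w(c,p): return np.array(c["origin"])+R.from_quat(c["orientation"]).apply(p)
def onz(c,u,v,z):
    o=np.array(c["origin"]);d=R.from_quat(c["orientation"]).apply(ray(c,u,v));return o+d*(z-o[2])/d[2]
def cloud(c):
    D=c["depth"];h,wd=D.shape;K=np.array(c["camera_matrix"],float)
    u,v=np.meshgrid(np.arange(wd),np.arange(h))
    x=(u-K[0,2])/K[0,0];y=(v-K[1,2])/K[1,1];a,b=x.copy(),y.copy()
    for _ in range(20):
        r=a*a+b*b;a,b=x/(1+c["k1"]*r),y/(1+c["k1"]*r)
    P=np.stack([a*D,b*D,D],-1).reshape(-1,3)
    return w(c,P).reshape(h,wd,3)
E
python3 - <<'E'
from h import *
import pickle
o=robot.get_obs();print(o);print(robot.finger_overhang)
for n in ["top","side","wrist"]:
    c=robot.camera(n);cv2.imwrite(f"pics/{n}0.png",c["color"]);pickle.dump(c,open(n+"0.pkl","wb"))
    print(n,c["origin"],c["orientation"],c["camera_matrix"],c["k1"])
E
```

```text
{'time': 0.0, 'q': array([-1.43250959e+00,  5.28468368e-01,  1.43390954e+00, -1.89169349e-05,
        1.18137913e+00, -1.78463488e-01]), 'joint_velocities': array([-0.0005787 ,  0.00075121,  0.00026741, -0.00128066, -0.00036298,
        0.00111433]), 'joint_torque': array([-1.37560387e-04, -4.40039885e+01, -1.76589417e+01,  6.32290402e-02,
        5.82777383e-02, -1.50769729e-04]), 'position': array([ 0.19462218, -0.59319128,  0.23856793]), 'tool_rot': array([ 9.87483708e-01,  1.57717326e-01,  1.29933671e-05, -1.08214980e-03]), 'ft_force': array([-0.56603803,  0.31321612,  0.01568636]), 'moment': array([-0.04080498,  0.00036116,  0.05964912]), 'grip_width': 0.08707038594622132}
0.017
top [0.27889004 0.02614295 1.29699439] [-0.70281599  0.70593133 -0.05875419  0.06525783] [[439.88304948   0.         319.03136002]
 [  0.         439.88304948 199.95846969]
 [  0.           0.           1.        ]] 0.028560427138330194
side [-0.10300612  0.63165719  0.85303944] [-0.36175302  0.84251823 -0.37005391  0.14952558] [[455.15536972   0.         325.838279  ]
 [  0.         455.15536972 193.66213996]
 [  0.           0.           1.        ]] -0.11986664285638746
wrist [ 0.26730505 -0.56935027  0.38467256] [ 0.80160021 -0.58109672 -0.08361362  0.11301533] [[320.40069839   0.         320.9264669 ]
 [  0.         320.40069839 200.82632932]
 [  0.           0.           1.        ]] -0.03186614457303543
```

View pics/top0.png

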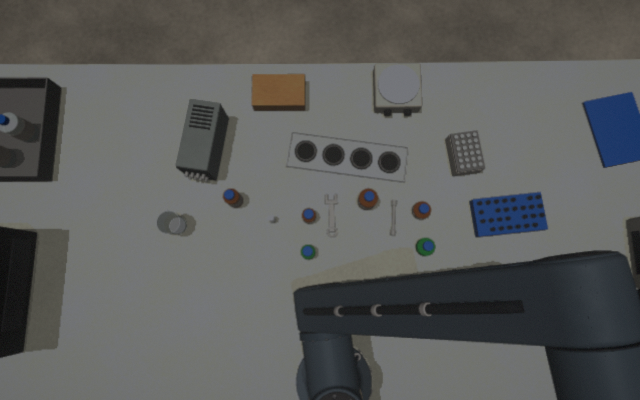

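View pics/side0.png

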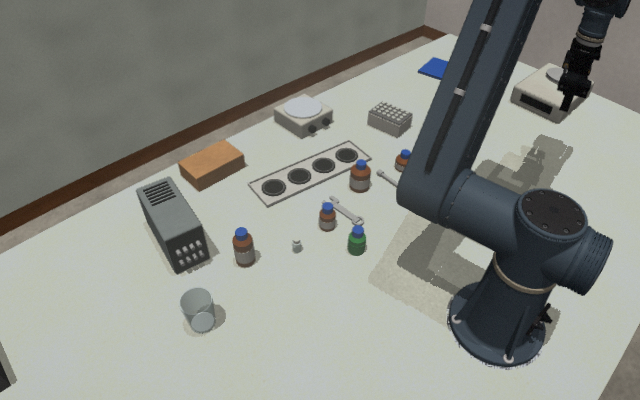

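View pics/wrist0.png

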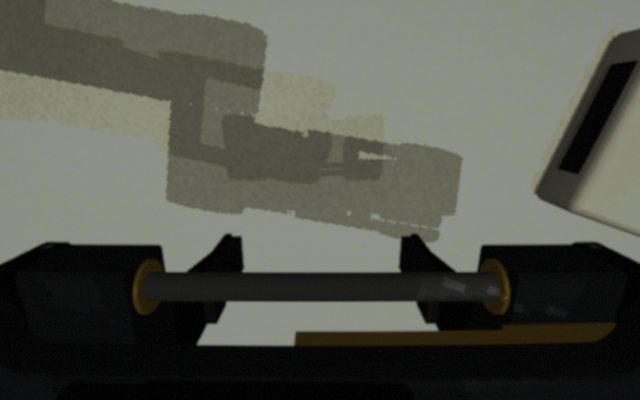

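The top view shows the degasser on the left (+y) at (203,140). The pads run from (305,151) to (389,161). The amber bottles are near (232,198), (308,215), (368,199) and (422,211), and the green decoys at (308,252) and (426,247). Next I'll measure all of these.

```bash
python3 - <<'E'
from h import *
import pickle
for n in ["top","side"]:
    c=pickle.load(open(n+"0.pkl","rb"));P=cloud(c)
    hsv=cv2.cvtColor(c["color"],cv2.COLOR_BGR2HSV)
    m=cv2.inRange(hsv,(100,120,60),(125,255,255))
    nn,l,s,ce=cv2.connectedComponentsWithStats(m)
    for i in range(1,nn):
        if 15<s[i,4]<600:
            zs=P[...,2][(l==i)&(c["depth"]>0)]
            zt=np.percentile(zs,80) if len(zs) else np.nan
            print(n,"blue",ce[i].round(1),s[i,4],"ztop",zt.round(4),[onz(c,*ce[i],z)[:2].round(4).tolist() for z in (.058,.073,.088,.103)])
    # pads
    m=((c["color"].max(2)<75)).astype(np.uint8)
    nn,l,s,ce=cv2.connectedComponentsWithStats(m)
    for i in range(1,nn):
        if 150<s[i,4]<900:
            print(n,"dark",ce[i].round(1),s[i],onz(c,*ce[i],.007).round(4))
c=pickle.load(open("top0.pkl","rb"))
cv2.imwrite("pics/topz.png",cv2.resize(c["color"][60:270,160:460],None,fx=2.6,fy=2.6,interpolation=cv2.INTER_CUBIC))
E
```

```text
top blue [  1.9 118.7] 43 ztop 0.1291 [[0.7457, 0.9663], [0.74, 0.955], [0.7344, 0.9436], [0.7287, 0.9322]]
top blue [228.8 194.1] 68 ztop 0.1052 [[0.5172, 0.296], [0.5143, 0.2927], [0.5115, 0.2894], [0.5086, 0.2862]]
top blue [368.8 195.8] 65 ztop 0.09 [[0.51, -0.1053], [0.5072, -0.1037], [0.5044, -0.1021], [0.5016, -0.1005]]
top blue [423.5 208.1] 66 ztop 0.06 [[0.4738, -0.2595], [0.4715, -0.2561], [0.4691, -0.2526], [0.4667, -0.2491]]
top blue [308.2 213.8] 65 ztop 0.0751 [[0.4591, 0.0682], [0.4569, 0.0677], [0.4547, 0.0672], [0.4525, 0.0667]]
top blue [427.7 245.5] 78 ztop 0.0597 [[0.3678, -0.2664], [0.3667, -0.2629], [0.3656, -0.2593], [0.3646, -0.2558]]
top blue [307.3 250.7] 77 ztop 0.0754 [[0.3544, 0.0706], [0.3535, 0.0701], [0.3526, 0.0696], [0.3517, 0.069]]
top dark [393.7 107.5] [373  71  48  46 379] [ 0.7959 -0.1936  0.007 ]
top dark [201.1 116.7] [188 104  27  26 419] [0.7703 0.4    0.007 ]
top dark [279.5 107.9] [253 105  53   6 267] [0.7974 0.1589 0.007 ]
top dark [456.8 160.5] [445 135  39  41 348] [ 0.6262 -0.3772  0.007 ]
top dark [305.3 150.9] [295 141  22  21 362]
[... 781 characters left out ...]
9.4] 70 ztop 0.0751 [[0.3626, 0.0614], [0.3539, 0.0721], [0.3451, 0.0829], [0.3363, 0.0937]]
side blue [240.4 231.4] 79 ztop 0.1048 [[0.5465, 0.2681], [0.5342, 0.275], [0.522, 0.2818], [0.5097, 0.2887]]
side dark [535.6 103.8] [519  93  34  23 326] [ 0.3666 -0.9053  0.007 ]
side dark [346.3 155.4] [336 149  22  14 181] [ 0.6219 -0.1705  0.007 ]
side dark [323.5 165.5] [313 159  22  14 193] [ 0.634  -0.0871  0.007 ]
side dark [299.3 176.2] [289 170  22  14 202] [ 0.6462 -0.0036  0.007 ]
side dark [273.6 187.7] [263 181  23  15 219] [0.658  0.0807 0.007 ]
side dark [480.8 347.7] [448 300  89  67 360] [-0.0098  0.0808  0.007 ]
side dark [  3.1 379.1] [  0 362  11  30 174] [0.5904 0.8472 0.007 ]
```

View pics/topz.png

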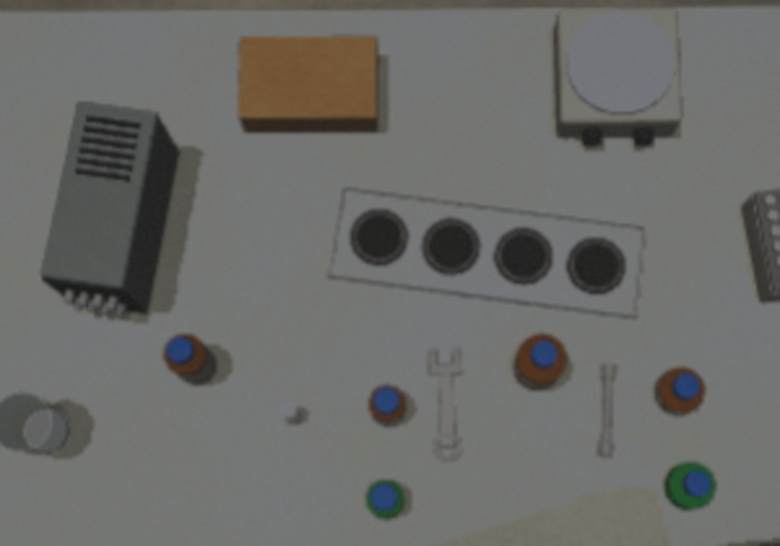

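```bash
python3 - <<'E'
from h import *
import pickle
B={'a':(.472,-.2575,.058),'b':(.457,.0685,.073),'c':(.5045,-.1015,.088),'d':(.509,.2875,.103)}
for n in ["top","side"]:
    c=pickle.load(open(n+"0.pkl","rb"));P=cloud(c).reshape(-1,3);P=P[c["depth"].ravel()>0]
    for k,(x,y,h) in B.items():
        s=(abs(P[:,2]-h-.001)<.006)&(np.hypot(P[:,0]-x,P[:,1]-y)<.025);q=P[s]
        print(n,k,len(q),((q.max(0)+q.min(0))/2)[:2].round(4),q.mean(0).round(4))
    s=(abs(P[:,2]-.12)<.01)&(P[:,1]>.2)&(P[:,1]<.6)&(P[:,0]>.4)&(P[:,0]<.95);q=P[s]
    r=cv2.minAreaRect(q[:,:2].astype(np.float32));print(n,"deg",cv2.boxPoints(r).round(3).tolist())
    s=(P[:,2]>.02)&(P[:,1]>.2)&(P[:,1]<.45)&(P[:,0]>.53)&(P[:,0]<.6);q=P[s];print(q[q[:,0].argsort()[:5]].round(3).tolist())
E
```

```text
top a 74 [ 0.4756 -0.262 ] [ 0.4749 -0.2612  0.0581]
top b 77 [0.4582 0.0668] [0.4588 0.0665 0.073 ]
top c 76 [ 0.5056 -0.104 ] [ 0.506  -0.1036  0.0886]
top d 80 [0.51   0.2877] [0.5101 0.2881 0.1035]
top deg [[0.5690000057220459, 0.34700000286102295], [0.7699999809265137, 0.3140000104904175], [0.7839999794960022, 0.40299999713897705], [0.5830000042915344, 0.4359999895095825]]
[[0.53, 0.294, 0.082], [0.53, 0.291, 0.081], [0.531, 0.289, 0.078], [0.531, 0.286, 0.077], [0.531, 0.284, 0.076]]
side a 62 [ 0.4746 -0.259 ] [ 0.4734 -0.2571  0.0585]
side b 87 [0.4581 0.0695] [0.4578 0.0709 0.0732]
side c 69 [ 0.5052 -0.1029] [ 0.5051 -0.0998  0.0878]
side d 107 [0.5087 0.2886] [0.508  0.2887 0.1032]
side deg [[0.5669999718666077, 0.34599998593330383], [0.7699999809265137, 0.3140000104904175], [0.7850000262260437, 0.4050000011920929], [0.5809999704360962, 0.43700000643730164]]
[[0.558, 0.369, 0.039], [0.559, 0.374, 0.079], [0.559, 0.368, 0.077], [0.559, 0.365, 0.043], [0.559, 0.368, 0.08]]
```

```bash
cat >> h.py <<'E'
T={'a':(.4735,-.2587),'b':(.458,.0685),'c':(.505,-.1025),'d':(.509,.288),'p1':(.6587,.0797),'p2':(.647,-.0044),'p3':(.6348,-.088),'p4':(.6226,-.1719)}
def go(x,y,z,yaw=60):
    o=robot.get_obs();r=R.from_quat(o["tool_rot"]);X=r.apply([1,0,0]);yw=np.degrees(np.arctan2(X[1],X[0]))
    print("t",round(o["time"],2),"pos",o["position"].round(4),"yaw",yw.round(2),"w",round(o["grip_width"],4),"f",o["ft_force"].round(1))
    print("slide mm",(r.inv().apply(np.array([x,y,z])-o["position"])*1000).round(1),"twist",round(yw-yaw,2))
E
```

>>> step_arm([
  [0,0,0],
  [0,0,0],
  [0,0,0],
  [0,0,0],
  [0,0,0],
  [0,0,0],
  [15,2.5,0],
  [30,5.2,0],
  [36,6.2,0],
  [36,6.2,0],
  [36,6.2,0],
  [36,6.2,0],
  [36,6.2,0],
  [36,6.2,0],
  [36,6.2,0],
  [36,6.2,0],
  [36,6.2,0],
  [36,6.2,0],
  [30,5.5,0],
  [15,2.5,0],
], twist=[-7,-7,-7,-7,-7,-6.9,0,0,0,0,0,0,0,0,0,0,0,0,0,0], jaw=87, force=15)

```text
time: 1.82
position: [0.4882, -0.2383, 0.2394]
tool_rot: [0.866, 0.5, 0.001, -0.001]
ft_force: [-0.0, -0.5, 0.8]
grip_width: 0.0873
```

```bash
python3 - <<'E'
from h import *
go(*T['a'],.023)
c=robot.camera("wrist");cv2.imwrite("pics/w1.png",c["color"])
go(*T['a'],.023)
E
```

```text
t 1.82 pos [ 0.4882 -0.2383  0.2394] yaw 60.03 w 0.0873 f [-0.  -0.5  0.8]
slide mm [-25.4  -2.3 216.4] twist 0.03
t 1.87 pos [ 0.489  -0.2373  0.2395] yaw 60.1 w 0.087 f [0.7 1.5 0.2]
slide mm [-27.   -2.6 216.4] twist 0.1
```

View pics/w1.png

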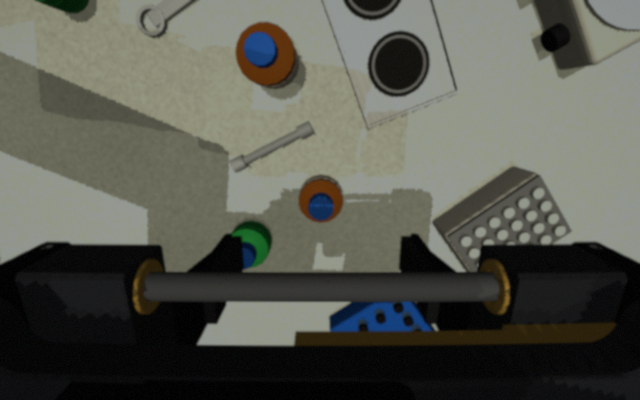

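```bash
python3 - <<'E'
from h import *
import pickle
c=robot.camera("wrist");pickle.dump(c,open("w1.pkl","wb"))
P=cloud(c)
hsv=cv2.cvtColor(c["color"],cv2.COLOR_BGR2HSV)
m=cv2.inRange(hsv,(100,120,60),(125,255,255))
nn,l,s,ce=cv2.connectedComponentsWithStats(m)
for i in range(1,nn):
    if s[i,4]>150:
        q=P[(l==i)&(c["depth"]>0)];q=q[q[:,2]>np.percentile(q[:,2],70)-.003];print(ce[i],s[i,4],q.mean(0).round(4),((q.max(0)+q.min(0))/2).round(4))
m=((c["color"].max(2)<75)).astype(np.uint8)
nn,l,s,ce=cv2.connectedComponentsWithStats(m)
for i in range(1,nn):
    if 800<s[i,4]<6000: print(ce[i],s[i],onz(c,*ce[i],.007).round(4))
go(*T['a'],.023)
E
```

```text
[259.7470024   50.53357314] 834 [ 0.5056 -0.1024  0.0888] [ 0.5056 -0.1022  0.0887]
[320.09213483 208.62247191] 445 [ 0.4747 -0.2591  0.0587] [ 0.4747 -0.2593  0.0586]
[247.34394904 258.77707006] 157 [ 0.3754 -0.2689  0.0607] [ 0.4072 -0.2477  0.1403]
[382.93243243 318.75056306] 1776 [ 0.4678 -0.4302  0.0399] [ 0.4608 -0.3528  0.175 ]
[560.84299065  34.16448598] [ 532    0   59   71 2675] [ 0.7952 -0.2314  0.007 ]
[398.42305813  65.1333659 ] [ 374   39   50   53 2047] [ 0.6244 -0.1725  0.007 ]
t 1.92 pos [ 0.4877 -0.2391  0.2394] yaw 60.15 w 0.0871 f [ 0.7  0.2 -0.4]
slide mm [-24.3  -2.4 216.4] twist 0.15
```

>>> step_arm([
  [-12,-1,5],
  [-12,-1,15],
  [0,0,30],
  [0,0,35],
  [0,0,35],
  [0,0,35],
  [0,0,30],
  [0,0,20],
  [0,0,8],
  [0,0,3],
  [0,0,0],
  [0,0,0],
], twist=[0,0,0,0,0,0,0,0,0,0,0,0])

```text
time: 2.92
position: [0.4732, -0.2637, 0.0246]
tool_rot: [0.866, 0.5, 0.0, 0.001]
ft_force: [0.5, 0.5, 0.4]
grip_width: 0.0872
```

>>> step_arm([
  [0,0,0],
  [0,0,0],
  [0,0,0],
  [0,0,0],
  [0,0,0],
  [0,0,0],
  [0,0,0],
  [0,0,0],
], twist=[0,0,0,0,0,0,0,0], jaw=40, force=20)

```text
time: 3.58
position: [0.4731, -0.2625, 0.0237]
tool_rot: [0.866, 0.5, 0.0, 0.0]
ft_force: [0.1, -0.2, 3.0]
grip_width: 0.0516
```

>>> step_arm([
  [0,0,-8],
  [0,0,-18],
  [0,0,-22],
  [5,3,-15],
  [15,8.4,-7],
  [25,14,0],
  [30,17,0],
  [30,17,0],
  [25,14,0],
  [14.2,8,0],
  [6,3.1,0],
  [0,0,0],
  [0,0,0],
  [0,0,0],
], twist=[0,0,0,0,0,0,0,0,0,0,0,0,0,0])

```text
time: 4.75
position: [0.6196, -0.1751, 0.0933]
tool_rot: [0.866, 0.5, -0.001, -0.001]
ft_force: [0.3, -0.1, -1.2]
grip_width: 0.0517
```

```bash
python3 - <<'E'
from h import *
go(.6214,-.1753,.0312)
import pickle
for n in ["wrist","side","top"]:
    c=robot.camera(n);cv2.imwrite(f"pics/{n}2.png",c["color"]);pickle.dump(c,open(n+"2.pkl","wb"));go(.6214,-.1753,.0312)
E
```

```text
t 4.75 pos [ 0.6196 -0.1751  0.0933] yaw 60.0 w 0.0517 f [ 0.3 -0.1 -1.2]
slide mm [ 0.7  1.8 62.1] twist -0.0
t 4.8 pos [ 0.6197 -0.1753  0.0934] yaw 59.98 w 0.0516 f [ 0.5 -0.2 -0.9]
slide mm [ 0.9  1.6 62.2] twist -0.02
t 4.85 pos [ 0.6198 -0.1753  0.0935] yaw 59.97 w 0.0518 f [-0.2  1.  -1.6]
slide mm [ 0.8  1.4 62.2] twist -0.03
t 4.9 pos [ 0.6201 -0.1754  0.0935] yaw 59.96 w 0.0513 f [ 0.1  0.3 -1.2]
slide mm [ 0.8  1.1 62.3] twist -0.04
```

View pics/side2.png

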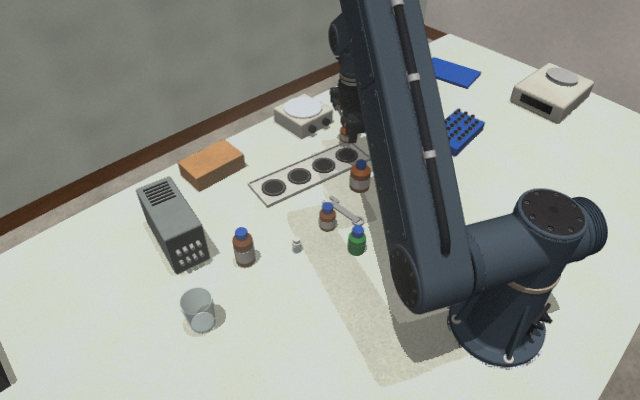

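View pics/wrist2.png

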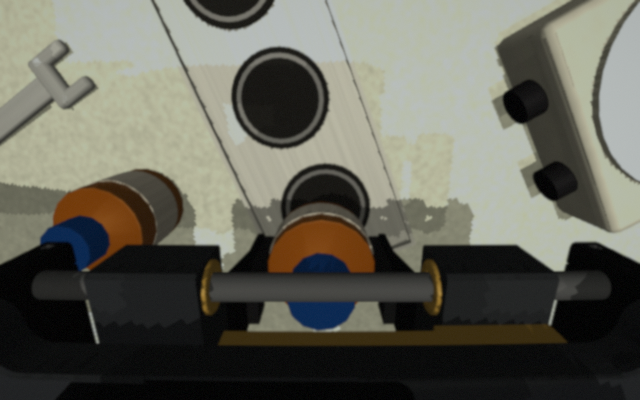

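```bash
python3 - <<'E'
from h import *
import pickle
c=pickle.load(open("wrist2.pkl","rb"))
hsv=cv2.cvtColor(c["color"],cv2.COLOR_BGR2HSV)
m=cv2.inRange(hsv,(100,120,40),(125,255,255));m[:,:260]=0;m[:,380:]=0
v,u=np.where(m>0);print(v.min(),v.max(),u.min(),u.max())
tx=np.array([.5,.866]);ty=np.array([.866,-.5]);tcp=np.array([.6199,-.1753])
e=onz(c,(u.min()+u.max())/2,v.max()+.5,.128)[:2]-tcp
print("back edge tool",e@tx,e@ty)
P=cloud(c)[v,u];D=c["depth"][v,u];P=P[D>0];P=P[abs(P[:,2]-.128)<.004];q=P[:,:2]-tcp;print(len(P),(q@tx).min(),(q@tx).max(),(q@ty).min(),(q@ty).max())
E
```

```text
255 328 289 353
back edge tool -0.010030473480336938 -0.0006739132412038017
1504 -0.010093062657357266 0.017041890463634267 -0.013472713883842257 0.01223297654853436
```

>>> step_arm([
  [0.8,1.2,4],
  [0,0,12],
  [0,0,16],
  [0,0,14],
  [0,0,8],
  [0,0,4],
  [0,0,2],
  [0,0,1],
  [0,0,0.5],
  [0,0,0],
  [0,0,0],
], twist=[0,0,0,0,0,0,0,0,0,0,0])

```text
time: 5.82
position: [0.6231, -0.1747, 0.0327]
tool_rot: [0.866, 0.5, 0.0, 0.001]
ft_force: [-1.1, -0.1, -0.5]
grip_width: 0.0518
```

>>> step_arm([
  [0,0,0.6],
  [0,0,0.5],
  [0,0,0.3],
  [0,0,0],
], twist=[0,0,0,0])

```text
time: 6.15
position: [0.6227, -0.1745, 0.0308]
tool_rot: [0.866, 0.5, 0.0, 0.0]
ft_force: [-0.1, -0.7, -0.3]
grip_width: 0.0516
```

>>> step_arm([
  [0,0,0.5],
  [0,0,0.4],
  [0,0,0],
], twist=[0,0,0])

```text
time: 6.4
position: [0.6227, -0.1745, 0.0307]
tool_rot: [0.866, 0.5, 0.0, 0.0]
ft_force: [-1.2, 0.4, 4.8]
grip_width: 0.0515
```

>>> step_arm([
  [0,0,0],
  [0,0,0],
  [0,0,0],
  [0,0,0],
  [0,0,0],
  [0,0,0],
  [0,0,-10],
  [0,0,-20],
  [0,0,-30],
  [0,0,-35],
  [0,0,-35],
  [0,0,-25],
  [0,0,-10],
  [0,0,0],
], twist=[0,0,0,0,0,0,0,0,0,0,0,0,0,0], jaw=87)

```text
time: 7.57
position: [0.6244, -0.1752, 0.1985]
tool_rot: [0.866, 0.5, 0.002, 0.003]
ft_force: [-0.4, -0.3, 0.5]
grip_width: 0.0869
```

```bash
python3 - <<'E'
from h import *
go(.5055,-.1025,.200)
E
```

```text
t 7.57 pos [ 0.6244 -0.1752  0.1985] yaw 60.06 w 0.0869 f [-0.4 -0.3  0.5]
slide mm [   3.7 -139.3   -2.5] twist 0.06
```

>>> step_arm([
  [0.5,-10,0],
  [0.5,-22,0],
  [0.5,-25,0],
  [0.5,-25,0],
  [0.5,-25,0],
  [0.5,-20,0],
  [0.5,-10,0],
  [0,-2,0],
  [0,0,0],
  [0,0,0],
  [0,0,0],
], twist=[0,0,0,0,0,0,0,0,0,0,0])

```text
time: 8.48
position: [0.5054, -0.103, 0.1946]
tool_rot: [0.866, 0.5, 0.0, 0.001]
ft_force: [-0.2, 0.4, -0.1]
grip_width: 0.0869
```

```bash
cat >> h.py <<'E'
def caps(c):
    P=cloud(c);hsv=cv2.cvtColor(c["color"],cv2.COLOR_BGR2HSV)
    m=cv2.inRange(hsv,(100,120,40),(125,255,255))
    nn,l,s,ce=cv2.connectedComponentsWithStats(m)
    for i in range(1,nn):
        if s[i,4]>30:
            q=P[(l==i)&(c["depth"]>0)]
            if len(q)<10: continue
            q=q[abs(q[:,2]-np.percentile(q[:,2],75))<.004];print("cap",ce[i].round(),s[i,4],q.mean(0).round(4),((q.max(0)+q.min(0))/2).round(4))
def amber(c,col=(0,20)):
    pass
E
python3 - <<'E'
from h import *
go(.5055,-.1025,.048)
c=robot.camera("wrist");cv2.imwrite("pics/w3.png",c["color"]);caps(c)
c=robot.camera("top");cv2.imwrite("pics/t3.png",c["color"]);caps(c)
go(.5055,-.1025,.048)
E
```

```text
t 8.48 pos [ 0.5054 -0.103   0.1946] yaw 60.03 w 0.0869 f [-0.2  0.4 -0.1]
slide mm [  0.5  -0.3 146.6] twist 0.03
cap [159.  45.] 1065 [0.4591 0.0677 0.0737] [0.4589 0.0679 0.0732]
cap [ 59. 111.] 935 [0.3552 0.0706 0.0737] [0.3544 0.0706 0.0732]
cap [470. 196.] 805 [ 0.6229 -0.1705  0.0655] [ 0.6231 -0.1711  0.0647]
cap [320. 202.] 840 [ 0.5058 -0.1008  0.0886] [ 0.5056 -0.1011  0.0878]
cap [615. 128.] 3098 [ 0.7237 -0.8507  0.0128] [ 0.7179 -0.8455  0.0137]
cap [  3. 119.] 61 [0.7195 0.9128 0.1266] [0.7195 0.9118 0.1268]h.py:34: RuntimeWarning: Mean of empty slice.
  q=q[abs(q[:,2]-np.percentile(q[:,2],75))<.004];print("cap",ce[i].round(),s[i,4],q.mean(0).round(4),((q.max(0)+q.min(0))/2).round(4))
  ret = um.true_divide(
Traceback (most recent call last):
  File "h.py", line 34, in caps
    q=q[abs(q[:,2]-np.percentile(q[:,2],75))<.004];print("cap",ce[i].round(),s[i,4],q.mean(0).round(4),((q.max(0)+q.min(0))/2).round(4))
                                                                                                         ~~~~~^^^
ValueError: zero-size array to reduction operation maximum which has no identity
```

View pics/w3.png

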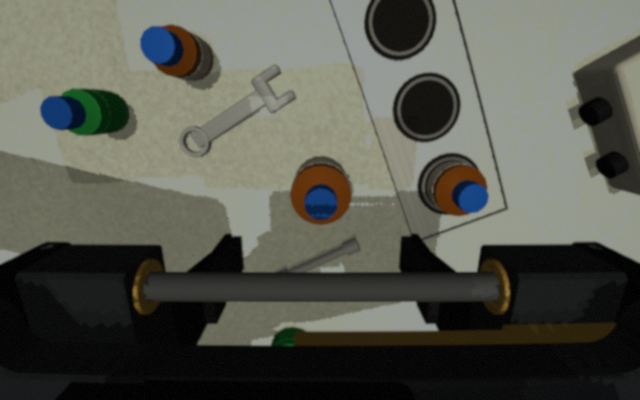

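View pics/t3.png

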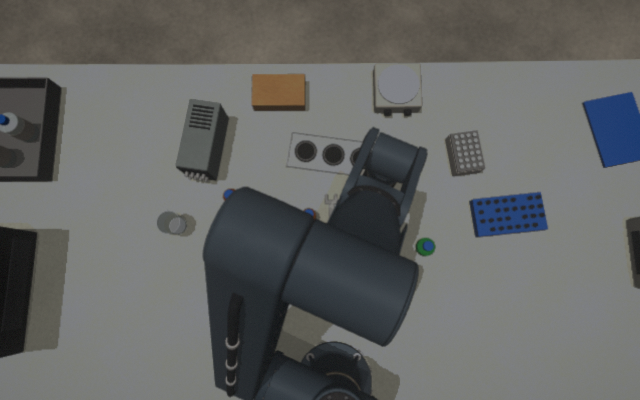

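>>> step_arm([
  [1,0,5],
  [0,0,18],
  [0,0,30],
  [0,0,35],
  [0,0,30],
  [0,0,18],
  [0,0,8],
  [0,0,3],
  [0,0,0],
  [0,0,0],
], twist=[0,0,0,0,0,0,0,0,0,0])

```text
time: 9.42
position: [0.5053, -0.1016, 0.0485]
tool_rot: [0.866, 0.5, 0.001, 0.001]
ft_force: [1.1, 0.1, 0.2]
grip_width: 0.0872
```

>>> step_arm([
  [0,0,0],
  [0,0,0],
  [0,0,0],
  [0,0,0],
  [0,0,0],
  [0,0,0],
  [0,0,0],
], twist=[0,0,0,0,0,0,0], jaw=44, force=25)

```text
time: 10.0
position: [0.5051, -0.1015, 0.0481]
tool_rot: [0.866, 0.5, 0.0, 0.001]
ft_force: [0.1, -0.1, 2.0]
grip_width: 0.0554
```

>>> step_arm([
  [0,0,-8],
  [0,0,-18],
  [0,0,-22],
  [5,2.4,-15],
  [15,7.2,-7],
  [25,12,0],
  [30,14.4,0],
  [30,14.4,0],
  [25,12,0],
  [17,8.2,0],
  [8.1,3.8,0],
  [0,0,0],
  [0,0,0],
  [0,0,0],
], twist=[0,0,0,0,0,0,0,0,0,0,0,0,0,0])

```text
time: 11.17
position: [0.6443, -0.0045, 0.1172]
tool_rot: [0.866, 0.5, -0.001, -0.001]
ft_force: [0.2, 0.9, -3.4]
grip_width: 0.0558
```

```bash
sed -i 's/if len(q)<10: continue/if len(q)<10 or np.ptp(q[:,2])>.15: continue/' h.py
cat >> h.py <<'E'
def pads(c):
    m=((c["color"].max(2)<75)).astype(np.uint8)
    nn,l,s,ce=cv2.connectedComponentsWithStats(m)
    for i in range(1,nn):
        if 1000<s[i,4]<9000 and abs(s[i,2]-s[i,3])<15: print("pad?",ce[i].round(),s[i,:4],onz(c,*ce[i],.007).round(4))
def held(c,zt):
    o=robot.get_obs();r=R.from_quat(o["tool_rot"])
    P=cloud(c);hsv=cv2.cvtColor(c["color"],cv2.COLOR_BGR2HSV)
    m=(cv2.inRange(hsv,(100,120,40),(125,255,255))>0)&(c["depth"]>0)&(abs(P[...,2]-zt)<.005)
    q=r.inv().apply(P[m]-o["position"]);q=q[np.hypot(q[:,0],q[:,1])<.03]
    print("held cap tool x",q[:,0].min(),q[:,0].max(),"y",q[:,1].min(),q[:,1].max())
E
python3 - <<'E'
from h import *
go(.647,-.0044,.055)
c=robot.camera("wrist");cv2.imwrite("pics/w4.png",c["color"]);pads(c);held(c,.088+.069)
go(.647,-.0044,.055)
E
```

```text
t 11.17 pos [ 0.6443 -0.0045  0.1172] yaw 60.02 w 0.0558 f [ 0.2  0.9 -3.4]
slide mm [ 1.6  2.5 62.2] twist 0.02
pad? [286. 102.] [242  56  87  91] [0.6611 0.0799 0.007 ]
pad? [285. 102.] [250  66  71  73] [0.6604 0.08   0.007 ]
held cap tool x -0.007223638431715793 0.007359355942358614 y -0.013741664635927997 0.012515223019431221
t 11.22 pos [ 0.6445 -0.0047  0.1174] yaw 59.99 w 0.0553 f [ 0.3 -0.  -3. ]
slide mm [ 1.6  2.2 62.4] twist -0.01
```

View pics/w4.png

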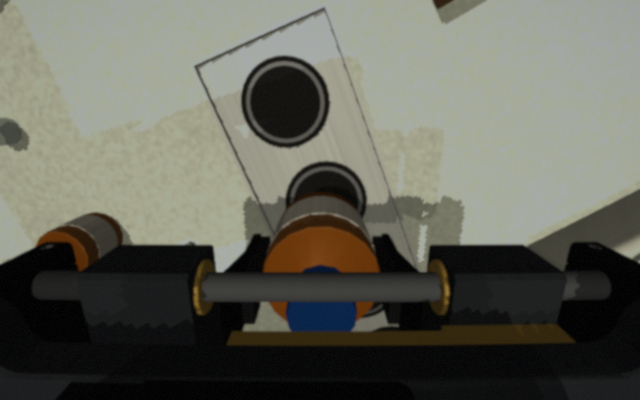

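>>> step_arm([
  [1,1,4],
  [0.5,1,12],
  [0,0,16],
  [0,0,14],
  [0,0,8],
  [0,0,4],
  [0,0,2],
  [0,0,1],
  [0,0,0],
  [0,0,0],
], twist=[0,0,0,0,0,0,0,0,0,0])

```text
time: 12.05
position: [0.6494, -0.0037, 0.0575]
tool_rot: [0.866, 0.5, 0.001, 0.0]
ft_force: [0.6, 0.5, -3.1]
grip_width: 0.0553
```

>>> step_arm([
  [-0.5,-1,0.7],
  [0,0,0.6],
  [0,0,0.5],
  [0,0,0.4],
  [0,0,0],
  [0,0,0],
], twist=[0,0,0,0,0,0])

```text
time: 12.55
position: [0.6478, -0.0035, 0.0552]
tool_rot: [0.866, 0.5, 0.0, 0.0]
ft_force: [-1.4, 0.5, 2.1]
grip_width: 0.0556
```

>>> step_arm([
  [0,0,0.3],
  [0,0,0],
  [0,0,0],
  [0,0,0],
  [0,0,0],
  [0,0,0],
  [0,0,0],
  [0,0,-10],
  [0,0,-20],
  [0,0,-30],
  [0,0,-35],
  [0,0,-30],
  [0,0,-10],
  [0,0,0],
  [0,0,0],
], twist=[0,0,0,0,0,0,0,0,0,0,0,0,0,0,0], jaw=87)

```text
time: 13.8
position: [0.6475, -0.0035, 0.1896]
tool_rot: [0.866, 0.5, 0.0, 0.0]
ft_force: [0.0, 0.1, -0.4]
grip_width: 0.0868
```

```bash
python3 - <<'E'
from h import *
go(.4586,.0682,.190)
c=robot.camera("wrist");cv2.imwrite("pics/w5.png",c["color"]);caps(c);pads(c)
go(.4586,.0682,.190)
E
```

```text
t 13.8 pos [ 0.6475 -0.0035  0.1896] yaw 60.05 w 0.0868 f [ 0.   0.1 -0.4]
slide mm [ -32.1 -199.5   -0.5] twist 0.05
cap [321. 207.] 913 [ 0.6479 -0.0023  0.0956] [ 0.6477 -0.0028  0.0948]
pad? [290. 107.] [257  71  68  71] [0.6603 0.0797 0.007 ]
pad? [141. 212.] [111 195  49  44] [0.4612 0.0676 0.007 ]
t 13.85 pos [ 0.6466 -0.0034  0.1881] yaw 60.05 w 0.0869 f [ 0.4 -1.1 -0.9]
slide mm [ -31.8 -198.6   -1.4] twist 0.05
```

View pics/w5.png

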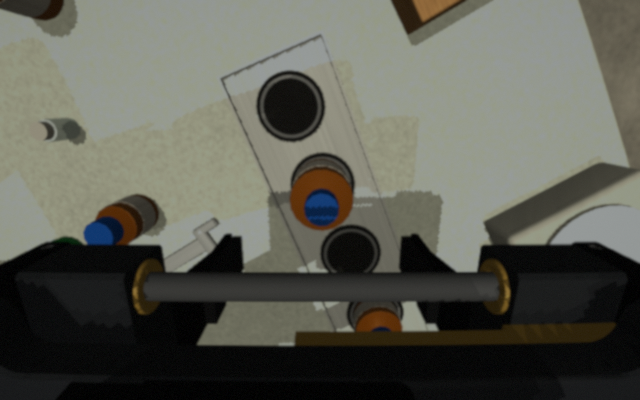

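Bottle c stands on pad_2 (cap at 321,207), with its cap within about 1.5 mm of the pad centre. Bottle b is next.

>>> step_arm([
  [-1.5,-10,0],
  [-4,-25,0],
  [-5,-30,0],
  [-5,-30,0],
  [-5,-30,0],
  [-5,-30,0],
  [-4,-25,0],
  [-2,-14,0],
  [-0.5,-5,0],
  [0,0,0],
  [0,0,0],
  [0,0,0],
], twist=[0,0,0,0,0,0,0,0,0,0,0,0])

```text
time: 14.85
position: [0.4608, 0.0676, 0.1889]
tool_rot: [0.866, 0.5, 0.0, 0.0]
ft_force: [-0.7, 1.2, 0.4]
grip_width: 0.0866
```

```bash
python3 - <<'E'
from h import *
go(.4586,.0682,.033)
c=robot.camera("wrist");cv2.imwrite("pics/w6.png",c["color"]);caps(c)
go(.4586,.0682,.033)
E
```

```text
t 14.85 pos [0.4608 0.0676 0.1889] yaw 60.03 w 0.0866 f [-0.7  1.2  0.4]
slide mm [ -0.6  -2.3 155.9] twist 0.03
cap [571. 169.] 1143 [ 0.6457 -0.0022  0.0955] [ 0.6462 -0.0027  0.0948]
cap [318. 200.] 786 [0.4586 0.0699 0.0736] [0.4586 0.0694 0.0731]
cap [210. 247.] 188 [0.3527 0.0811 0.0736] [0.3526 0.0807 0.0731]
t 14.9 pos [0.4608 0.0676 0.189 ] yaw 60.02 w 0.0869 f [-1.4  0.1  0.5]
slide mm [ -0.6  -2.3 156. ] twist 0.02
```

View pics/w6.png

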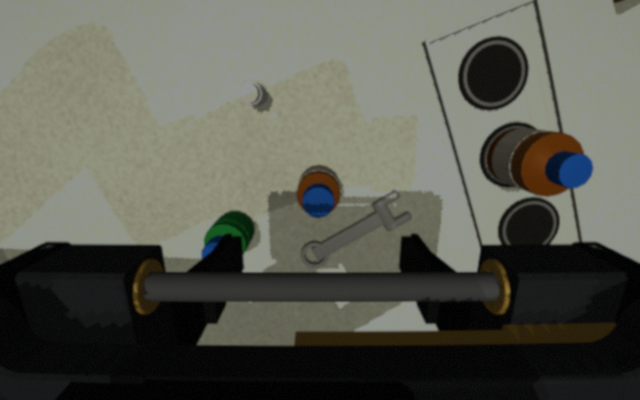

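>>> step_arm([
  [0,-2.2,5],
  [0,0,18],
  [0,0,30],
  [0,0,35],
  [0,0,32],
  [0,0,21],
  [0,0,10],
  [0,0,4],
  [0,0,1],
  [0,0,0],
  [0,0,0],
], twist=[0,0,0,0,0,0,0,0,0,0,0])

```text
time: 15.82
position: [0.4583, 0.0691, 0.0343]
tool_rot: [0.866, 0.5, 0.001, 0.001]
ft_force: [0.2, -0.2, 0.3]
grip_width: 0.0872
```

>>> step_arm([
  [0,0,0],
  [0,0,0],
  [0,0,0],
  [0,0,0],
  [0,0,0],
  [0,0,0],
  [0,0,0],
  [0,0,0],
], twist=[0,0,0,0,0,0,0,0], jaw=30, force=20)

```text
time: 16.48
position: [0.4575, 0.0691, 0.0332]
tool_rot: [0.866, 0.5, 0.0, 0.0]
ft_force: [0.2, 0.5, -0.6]
grip_width: 0.0422
```

>>> step_arm([
  [0,0,-8],
  [0,0,-18],
  [0,0,-25],
  [0,0,-25],
  [-1,5,-22],
  [-3,15,-12],
  [-5,25,0],
  [-6,30,0],
  [-6,30,0],
  [-6,30,0],
  [-6,30,0],
  [-6,28,0],
  [-5,22,0],
  [-2.5,13,0],
  [-0.5,4.5,0],
  [0,0,0],
  [0,0,0],
  [0,0,0],
], twist=[0,0,0,0,0,0,0,0,0,0,0,0,0,0,0,0,0,0])

```text
time: 17.98
position: [0.6338, -0.0865, 0.143]
tool_rot: [0.866, 0.501, -0.001, -0.001]
ft_force: [-0.1, 0.6, -1.6]
grip_width: 0.0415
```

```bash
python3 - <<'E'
from h import *
go(.6355,-.088,.0405)
c=robot.camera("wrist");cv2.imwrite("pics/w7.png",c["color"]);pads(c);o=robot.get_obs();held(c,.073+o["position"][2]-.0332)
go(.6355,-.088,.0405)
E
```

```text
t 17.98 pos [ 0.6338 -0.0865  0.143 ] yaw 60.09 w 0.0415 f [-0.1  0.6 -1.6]
slide mm [ -0.5   2.5 102.5] twist 0.09
held cap tool x -0.007141848965517456 0.006819027701125424 y -0.013695923310039947 0.01325393646246916
t 18.03 pos [ 0.634  -0.0865  0.1432] yaw 60.1 w 0.0416 f [ 0.4  0.  -0.9]
slide mm [ -0.6   2.3 102.7] twist 0.1
```

View pics/w7.png

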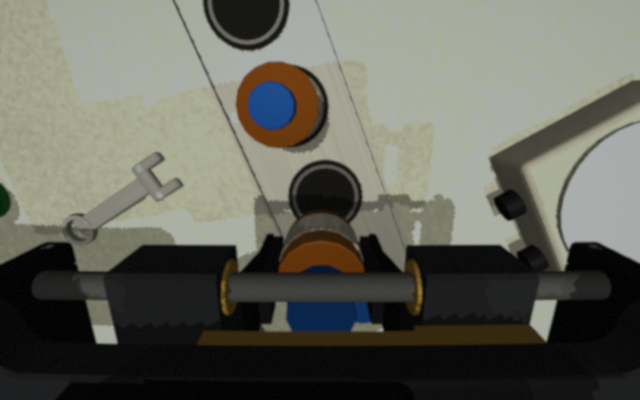

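>>> step_arm([
  [-0.5,1,5],
  [0,0.5,15],
  [0,0,22],
  [0,0,22],
  [0,0,16],
  [0,0,10],
  [0,0,5],
  [0,0,2.5],
  [0,0,1.5],
  [0,0,0.5],
  [0,0,0],
  [0,0,0],
], twist=[0,0,0,0,0,0,0,0,0,0,0,0])

```text
time: 19.03
position: [0.637, -0.089, 0.0447]
tool_rot: [0.866, 0.5, 0.001, 0.001]
ft_force: [0.4, -0.4, -0.8]
grip_width: 0.0414
```

>>> step_arm([
  [0,-1.3,1],
  [0,0,1],
  [0,0,0.7],
  [0,0,0.5],
  [0,0,0.4],
  [0,0,0.3],
  [0,0,0],
  [0,0,0],
], twist=[0,0,0,0,0,0,0,0])

```text
time: 19.7
position: [0.6353, -0.0882, 0.0403]
tool_rot: [0.866, 0.5, -0.0, -0.0]
ft_force: [-1.6, -0.1, 2.6]
grip_width: 0.0416
```

>>> step_arm([
  [0,0,0.3],
  [0,0,0],
  [0,0,0],
  [0,0,0],
  [0,0,0],
  [0,0,0],
  [0,0,0],
  [0,0,-10],
  [0,0,-20],
  [0,0,-30],
  [0,0,-35],
  [0,0,-35],
  [0,0,-20],
  [0,0,-10],
  [0,0,0],
  [0,0,0],
], twist=[0,0,0,0,0,0,0,0,0,0,0,0,0,0,0,0], jaw=87)

```text
time: 21.03
position: [0.6348, -0.0881, 0.1995]
tool_rot: [0.866, 0.5, -0.0, -0.0]
ft_force: [-0.7, 0.5, -0.5]
grip_width: 0.0874
```

```bash
python3 - <<'E'
from h import *
c=robot.camera("wrist");cv2.imwrite("pics/w8.png",c["color"]);caps(c);pads(c)
go(.509,.288,.21)
E
```

```text
cap [280. 105.] 1024 [ 0.6476 -0.0037  0.0959] [ 0.6475 -0.0037  0.0956]
cap [321. 199.] 772 [ 0.6354 -0.0869  0.0806] [ 0.6354 -0.0873  0.0799]
pad? [256.  23.] [228   0  58  52] [0.6589 0.0779 0.007 ]
pad? [323. 178.] [292 151  62  61] [ 0.6388 -0.0848  0.007 ]
pad? [ 29. 186.] [  0 167  54  45] [0.3507 0.0719 0.007 ]
t 21.08 pos [ 0.6342 -0.0879  0.1982] yaw 60.05 w 0.0872 f [0.2 0.3 0.2]
slide mm [ 263.2 -296.2  -11.1] twist 0.05
```

View pics/w8.png

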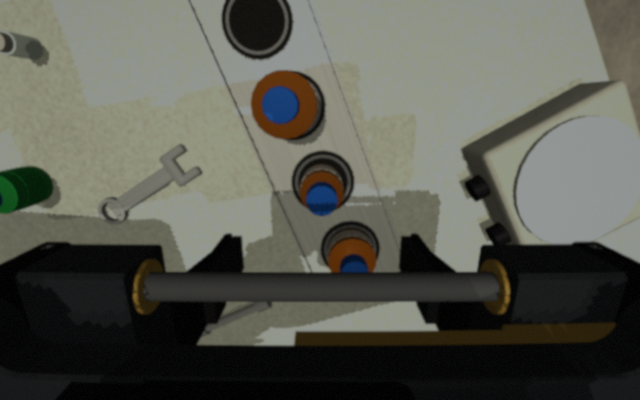

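>>> step_arm([
  [5,-6,-5],
  [15,-17,-5],
  [22,-25,0],
  [22,-25,0],
  [22,-25,0],
  [22,-25,0],
  [22,-25,0],
  [22,-25,0],
  [22,-25,0],
  [22,-25,0],
  [22,-25,0],
  [20,-22,0],
  [15,-16,0],
  [8,-8,0],
  [2,-2,0],
  [0,0,0],
  [0,0,0],
  [0,0,0],
], twist=[0,0,0,0,0,0,0,0,0,0,0,0,0,0,0,0,0,0])

```text
time: 22.58
position: [0.5106, 0.2862, 0.2093]
tool_rot: [0.866, 0.5, -0.0, 0.0]
ft_force: [-0.8, -1.1, 0.6]
grip_width: 0.087
```

```bash
python3 - <<'E'
from h import *
c=robot.camera("wrist");cv2.imwrite("pics/w9.png",c["color"]);caps(c)
go(.509,.288,.063)
E
```

```text
cap [318. 202.] 845 [0.5096 0.2896 0.1036] [0.5096 0.2891 0.1031]
t 22.63 pos [0.5107 0.2861 0.2094] yaw 59.94 w 0.0868 f [-0.3 -0.8  0.6]
slide mm [  0.9  -2.4 146.4] twist -0.06
```

View pics/w9.png

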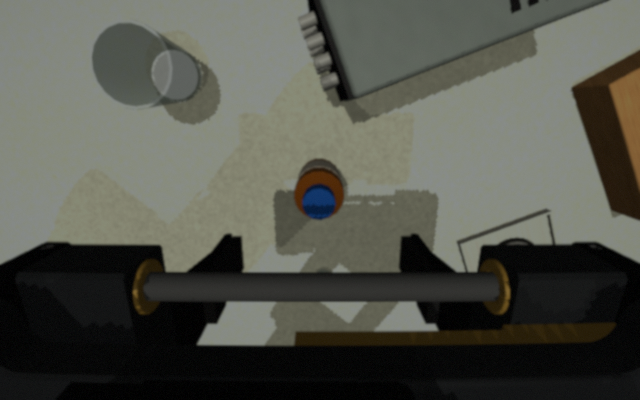

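>>> step_arm([
  [1.3,-2.2,5],
  [0,0,18],
  [0,0,30],
  [0,0,35],
  [0,0,30],
  [0,0,17],
  [0,0,8],
  [0,0,3],
  [0,0,0],
  [0,0,0],
], twist=[0,0,0,0,0,0,0,0,0,0])

```text
time: 23.47
position: [0.5099, 0.2898, 0.0646]
tool_rot: [0.866, 0.5, 0.001, 0.0]
ft_force: [0.6, 0.0, 0.1]
grip_width: 0.0869
```

>>> step_arm([
  [0,0,0],
  [0,0,0],
  [0,0,0],
  [0,0,0],
  [0,0,0],
  [0,0,0],
  [0,0,0],
  [0,0,0],
], twist=[0,0,0,0,0,0,0,0], jaw=34, force=25)

```text
time: 24.13
position: [0.5093, 0.2897, 0.0637]
tool_rot: [0.866, 0.5, 0.0, 0.0]
ft_force: [0.2, -0.7, 0.5]
grip_width: 0.0455
```

>>> step_arm([
  [0,0,-8],
  [0,0,-18],
  [0,0,-25],
  [0,0,-25],
  [-3,6,-16],
  [-7,15,-8],
  [-11,25,0],
  [-13,29,0],
  [-13,29,0],
  [-13,29,0],
  [-13,29,0],
  [-12,27,0],
  [-10,22,0],
  [-7,15,0],
  [-4,7,0],
  [-0.6,2,0],
  [0,0,0],
  [0,0,0],
  [0,0,0],
], twist=[0,0,0,0,0,0,0,0,0,0,0,0,0,0,0,0,0,0,0])

```text
time: 25.72
position: [0.6581, 0.0815, 0.1635]
tool_rot: [0.865, 0.501, -0.0, -0.001]
ft_force: [-0.2, -0.0, -2.3]
grip_width: 0.0453
```

```bash
python3 - <<'E'
from h import *
go(.6598,.0797,.071)
c=robot.camera("wrist");cv2.imwrite("pics/w10.png",c["color"])
go(.6598,.0797,.071)
E
```

```text
t 25.72 pos [0.6581 0.0815 0.1635] yaw 60.15 w 0.0453 f [-0.2 -0.  -2.3]
slide mm [-0.7  2.5 92.5] twist 0.15
t 25.77 pos [0.6583 0.0815 0.1636] yaw 60.15 w 0.0456 f [ 0.3  0.4 -2.5]
slide mm [-0.8  2.3 92.6] twist 0.15
```

View pics/w10.png

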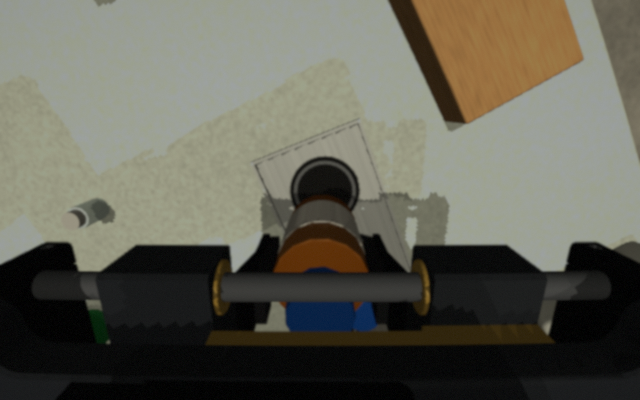

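>>> step_arm([
  [-0.5,1,5],
  [0,0,15],
  [0,0,20],
  [0,0,20],
  [0,0,14],
  [0,0,8],
  [0,0,4],
  [0,0,2],
  [0,0,1],
  [0,0,0],
  [0,0,0],
], twist=[0,0,0,0,0,0,0,0,0,0,0])

```text
time: 26.68
position: [0.6606, 0.0791, 0.0755]
tool_rot: [0.866, 0.5, 0.001, 0.001]
ft_force: [0.4, 0.2, -1.6]
grip_width: 0.0454
```

>>> step_arm([
  [0,-0.5,1],
  [0,0,1],
  [0,0,0.8],
  [0,0,0.6],
  [0,0,0.5],
  [0,0,0.4],
  [0,0,0],
  [0,0,0],
], twist=[0,0,0,0,0,0,0,0])

```text
time: 27.35
position: [0.6595, 0.0794, 0.0707]
tool_rot: [0.866, 0.5, 0.0, 0.0]
ft_force: [-0.3, -0.4, 2.1]
grip_width: 0.0454
```

Bottle d touches its pad: the force went from −2 to +2 N. I'll release it, rise, and move away so the cameras can see the tray.

>>> step_arm([
  [0,0,0.3],
  [0,0,0],
  [0,0,0],
  [0,0,0],
  [0,0,0],
  [0,0,0],
  [0,0,0],
  [0,0,-10],
  [0,0,-20],
  [0,0,-30],
  [0,0,-35],
  [0,0,-35],
  [0,0,-20],
  [0,0,-10],
  [0,0,0],
  [0,0,0],
], twist=[0,0,0,0,0,0,0,0,0,0,0,0,0,0,0,0], jaw=87)

```text
time: 28.68
position: [0.659, 0.0793, 0.2298]
tool_rot: [0.866, 0.5, -0.0, -0.0]
ft_force: [-0.9, -0.8, -1.2]
grip_width: 0.0873
```

>>> step_arm([
  [0,-10,0],
  [0,-25,0],
  [0,-25,0],
  [0,-25,0],
  [0,-25,0],
  [10,-20,0],
  [25,-10,0],
  [30,0,0],
  [30,0,0],
  [30,0,0],
  [30,0,0],
  [25,0,0],
  [10,0,0],
  [0,0,0],
  [0,0,0],
], twist=[0,0,0,0,0,0,0,0,0,0,0,0,0,0,0])

```text
time: 29.93
position: [0.6313, 0.3132, 0.2278]
tool_rot: [0.866, 0.501, -0.002, -0.0]
ft_force: [-0.2, -0.1, 0.2]
grip_width: 0.0868
```

```bash
python3 - <<'E'
from h import *
for n in ["top","side"]:
    c=robot.camera(n);cv2.imwrite(f"pics/{n}f.png",c["color"])
    try: caps(c)
    except Exception as e: print(e)
print(robot.get_obs()["time"])
E
```

```text
cap [615. 128.] 3100 [ 0.723  -0.8502  0.0128] [ 0.7187 -0.8456  0.0137]
cap [  3. 119.] 58 [0.72   0.9131 0.1272] [0.7203 0.9132 0.1273]
cap [305. 141.] 63 [0.6579 0.0763 0.1102] [0.6581 0.0755 0.1109]
cap [333. 147.] 63 [ 0.6461 -0.005   0.0964] [ 0.6463 -0.0047  0.097 ]
cap [363. 152.] 63 [ 0.6344 -0.0891  0.0815] [ 0.6342 -0.0892  0.0819]
cap [391. 157.] 62 [ 0.623  -0.1728  0.0663] [ 0.6228 -0.1724  0.0665]
cap [508. 214.] 2133 [ 0.4583 -0.5065  0.0334] [ 0.4596 -0.5087  0.0346]
cap [428. 246.] 78 [ 0.3677 -0.2674  0.0592] [ 0.3678 -0.266   0.0601]
cap [307. 251.] 67 [0.3537 0.07   0.0745] [0.3527 0.0709 0.0749]
cap [456.  73.] 753 [ 0.6948 -0.8642  0.0125] [ 0.7146 -0.8658  0.0135]
cap [475. 127.] 153 [ 0.427  -0.5677  0.033 ] [ 0.431  -0.5629  0.0336]
cap [324. 146.] 46 [ 0.6332 -0.0857  0.081 ] [ 0.6343 -0.0854  0.0816]
cap [298. 152.] 46 [ 0.6463 -0.0019  0.096 ] [ 0.6461 -0.0023  0.0965]
cap [272. 158.] 48 [0.6571 0.0797 0.1108] [0.6593 0.0796 0.1114]
cap [358. 229.] 62 [0.3536 0.072  0.0733] [0.3536 0.0707 0.0732]
30.0333
```

View pics/topf.png

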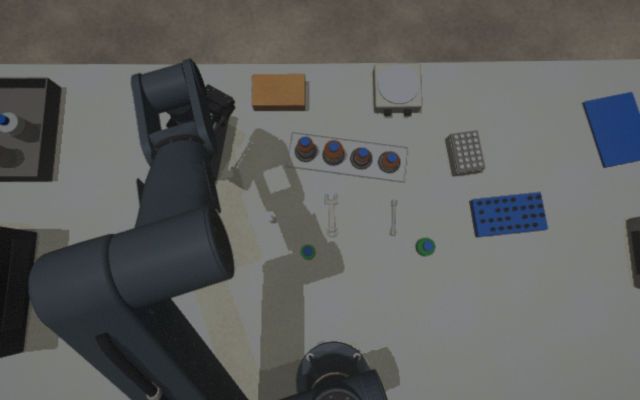

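View pics/sidef.png

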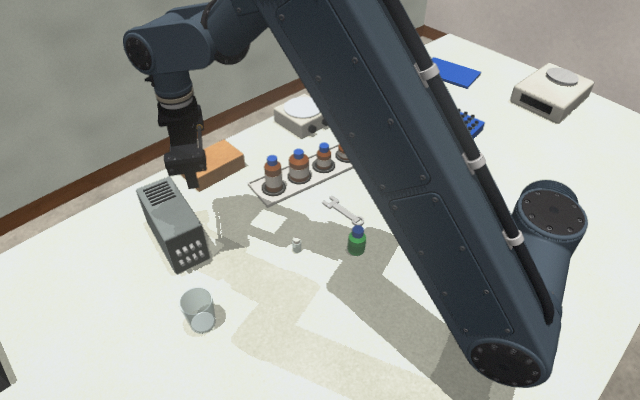

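The top view shows all four bottles upright on their pads, with caps from (305,141) to (391,157). The tallest is at the degasser's end. Same-camera comparison puts each one within about 3 mm of its pad centre, and the gripper is clear.

```bash
python3 -c "
from rig import robot
print(robot.hand_in())"
```

```text
the job is handed in; nothing more can be done
None
```

The four amber bottles are standing on the pads in order of height and I've handed the job in. The degasser is at the left (+y) end, so from there the order is d on pad_1, c on pad_2, b on pad_3 and a on pad_4. I lowered each one until the wrist force showed contact with the pad, then let go. The arm finished at about 30 s, open and clear of everything.

- **Order and height:** the top view shows four upright bottles, with cap tops at about 111, 97, 82 and 66 mm. That matches each bottle's height plus the 7 mm pad top.
- **Centring:** the cap centres are within about 3 mm of the pad centres. The side view agrees for three bottles, but the arm hides bottle a there, so a rests on the top and wrist views.
- **Disagreement:** for bottle d the top view suggests about 3 mm off-centre and the side view about 1 mm. The cameras are only good to about 2 mm, so I left it.
- **Decoys:** I did not handle the green bottles, and the last pictures show them where they started.

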